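# Put four swapped perfume bottles back on their own coasters

### The arm

A 6-joint arm with a two-finger parallel gripper is mounted at the origin on the work surface. World frame = base frame: x ahead of the robot, y to its left, z up, the work surface at z = 0. Lengths are in mm, angles in rad, forces in N, time in s.
With the tool pointing down it reaches from about 275 to 1000 mm from the base axis. Payload 8.4 kg.
Tool frame: the origin (TCP) lies midway between the tips of the shut fingers; the grasp point (between the pads) lies 19 mm behind it; z points along the fingers, y is the line along which they close (so a half turn about z gives the same grasp; the last joint's range is limited). The gripper opens to 85 mm and grips with 20 to 120 N. Pads are 22 mm wide; open, the fingers measure 114 mm over their backs; the gripper's body (76 mm by 85 mm) begins 54 mm behind the grasp point. The pads swing forward as they close: fully open they stand 13 mm farther back than shut.
Start: joints at [-1.147, 0.353, 1.633, -0, 1.155, -0.002], TCP at [258.155, -569.196, 231.281] pointing down, gripper open.
Joint ranges: [-2.63, 2.63], [-0.92, 2.1], [0.06, 2.66], [-1.3, 4.44], [0, 2.69], [-3.02, 3.02]. Speed limits (rad/s): [2.22, 2.22, 2.79, 3.14, 3.14, 3.14].

### API

Orientations are given as [roll, pitch, yaw] about the fixed x, y, z axes, in that order (R = Rz(yaw) Ry(pitch) Rx(roll)).
In Python, from rig import r gives the robot as it stands.
- The arm moves only by the shell command python3 -m inch 'ROWS' [OPENING] [FORCE]. ROWS is JSON, a list that holds one entry, the list of rows, each a list of 6 numbers: the shift along the tool's x, y, z scaled (see below), then the turn, a rotation vector about the tool's x, y, z scaled (see below). In form: [[[tx, ty, tz, wx, wy, wz], ...]]. A call has 1 to 8 rows; each row is the pose to reach, as a shift and turn from the pose commanded when the call began, along the tool's axes at that moment, turning the shorter way round; what a row does not reach only later rows make up. The controller multiplies each number of a shift by 20 cm and each number of a turn by pi rad. A row lasts 1/12 s, in which the tool goes at most 41.7 mm and 7.16 degrees, less where a joint would pass 70% of its speed; a pose out of reach is approached as far as the arm can. A call with a number of a shift or a turn outside -1 to 1 is refused whole. A call with a gripper value outside its range is refused whole. OPENING is the gripper's target within -1 to 1 (fully open at 1, half-way at 0, shut at -1), set as the call begins (- or left out, the last holds). The fingers move at their own pace and stop on an object; FORCE is the grip in N (left out, the last holds). Time passes only in rows, so rows that repeat a pose let the fingers close. It gives the time, the measured TCP pose, the force, the opening and the grip force at its end, in the units of the state.
- r.sense(): the state, without advancing time (a new reading comes with each control period).
- r.grab_frame(name): name is "side" or "top"; returns the picture (400x640x3 uint8, red, green, blue); there is no depth.
- r.camera_info(name): a dict with "K" (3x3 intrinsics, pixels), "rvec" (rotation vector, rad) and "tvec" (3), from world to camera coordinates, as OpenCV has them. Camera axes: x right, y down, z forward; pixel columns grow to the right and rows downward; lengths in mm; the calibration is good to about 2 mm. A picture is of the moment at which its call begins. camera_info takes no time and is no camera call.
- r.sign_off(): hands the job in; it is judged then, once.
The state is a dict: "clock": time; "qpos": joint angles; "qvel": joint speeds; "joint_efforts": joint torques, N m; "eef_pos": TCP position; "tcp_rot": TCP orientation; "contact_force": force on the tool from outside, world axes, zero at the start; "wrist_torque": the same for the moment, N m; "opening": opening from 0.0 (shut) to 1.0 (fully open); "grasp_force": force on a finger pad.
Only numpy, scipy, OpenCV 4.12 (cv2) and the standard library are available. Lean on these libraries where they do the work, as an engineer would, in place of code of your own. Each camera call takes 0.05 s, during which the arm holds its last target. There are 200 camera calls.

### The job

The four amber bottles of this blending set have been put on each other's marble coasters: move each one to the centre of the coaster of its own shape (round on round, square on square, oblong on oblong, triangular on triangular). Use the empty cork mat as the parking place while you swap them; keep the bottles upright and never stand one on the bare bench. Finish with all four standing on their own coasters; which way they are turned does not matter.

Things in the scene. Friction and masses are not known exactly. Their poses are not given: they have to be found in the camera images.
- round_center (a point): round amber bottle, about 180 g (0.7 to 1.4 times that), body from above round, 50 mm in diameter, 66 mm high; on its axis a ribbed round black cap, 26 mm in diameter, 75 to 110 mm above the foot (grip it there from above). Point: on the axis, 55 mm above the foot; z up. Starts upright on a coaster not its own
- square_center (a point): square amber bottle, about 180 g (0.7 to 1.4 times that), body from above square, 50 x 50 mm, 66 mm high; on its axis a ribbed round black cap, 26 mm in diameter, 75 to 110 mm above the foot (grip it there from above). Point: on the axis, 55 mm above the foot; z up. Starts upright on a coaster not its own
- oblong_center (a point): oblong amber bottle, about 180 g (0.7 to 1.4 times that), body from above oblong, 76 mm (its own x) x 30 mm (its own y), 66 mm high; on its axis a ribbed round black cap, 26 mm in diameter, 75 to 110 mm above the foot (grip it there from above). Point: on the axis, 55 mm above the foot; z up. Starts upright on a coaster not its own
- triangle_center (a point): triangular amber bottle, about 180 g (0.7 to 1.4 times that), body from above a rounded triangle, corners 42 mm and flat sides 27 mm from its axis, one corner towards its own +x, 66 mm high; on its axis a ribbed round black cap, 26 mm in diameter, 75 to 110 mm above the foot (grip it there from above). Point: on the axis, 55 mm above the foot; z up. Starts upright on a coaster not its own
- round_coaster: pale marble coaster, round, 92 mm in diameter, flat, 10 mm thick, fixed to the bench; home of the round bottle. Origin: centre of its underside, on the bench top (z = 0); its upper face is at z = 0.010
- square_coaster: pale marble coaster, square, 88 x 88 mm, flat, 10 mm thick, fixed to the bench; home of the square bottle. Origin: centre of its underside, on the bench top (z = 0); its upper face is at z = 0.010
- oblong_coaster: pale marble coaster, oblong, 116 mm (its own x) x 70 mm (its own y), flat, 10 mm thick, fixed to the bench; home of the oblong bottle. Origin: centre of its underside, on the bench top (z = 0); its upper face is at z = 0.010
- triangle_coaster: pale marble coaster, a rounded triangle, corners 64 mm and flat sides 42 mm from its centre, one corner towards its own +x, flat, 10 mm thick, fixed to the bench; home of the triangular bottle. Origin: centre of its underside, on the bench top (z = 0); its upper face is at z = 0.010
- cork_mat: brown cork mat, hexagonal, 104 mm across the flats, flat, 10 mm thick, fixed to the bench, empty at the start: the parking place. Origin: centre of its underside, on the bench top (z = 0); its upper face is at z = 0.010. Clutter between coasters and mat is under 50 mm high; the bottles on their coasters are the tallest things there (120 mm)
Mind the look-alikes: they are no part of the job. Leave any purple or yellow look-alike of the part that bears triangle_center alone.

How it is judged (in metres and radians):
On the way:
1. a bottle stands parked on the cork mat, upright and let go (((horizontal distance between round_center and cork_mat below 0.035 m and height (world z) of round_center between 0.06 and 0.07 m and angle between round_center's own z axis and vertical below 0.12 rad and contact force between round_bottle and the fingers below 0.05 N) or (horizontal distance between square_center and cork_mat below 0.035 m and height (world z) of square_center between 0.06 and 0.07 m and angle between square_center's own z axis and vertical below 0.12 rad and contact force between square_bottle and the fingers below 0.05 N) or (horizontal distance between oblong_center and cork_mat below 0.035 m and height (world z) of oblong_center between 0.06 and 0.07 m and angle between oblong_center's own z axis and vertical below 0.12 rad and contact force between oblong_bottle and the fingers below 0.05 N) or (horizontal distance between triangle_center and cork_mat below 0.035 m and height (world z) of triangle_center between 0.06 and 0.07 m and angle between triangle_center's own z axis and vertical below 0.12 rad and contact force between triangle_bottle and the fingers below 0.05 N))), for 0.2 s.
At the end, for the whole second after the job is handed in: Each of the four bottles stands on the coaster of its own shape, upright within 0.1 rad, its axis within 15 mm of the coaster's centre, and is at rest (horizontal distance between round_center and round_coaster below 0.015 m and height (world z) of round_center between 0.061 and 0.07 m and angle between each of round_center, square_center, oblong_center, triangle_center's own z axis and vertical below 0.1 rad and linear speed of each of round_bottle, square_bottle, oblong_bottle, triangle_bottle below 0.02 m/s and horizontal distance between square_center and square_coaster below 0.015 m and height (world z) of square_center between 0.061 and 0.07 m and horizontal distance between oblong_center and oblong_coaster below 0.015 m and height (world z) of oblong_center between 0.061 and 0.07 m and horizontal distance between triangle_center and triangle_coaster below 0.015 m and height (world z) of triangle_center between 0.061 and 0.07 m); the robot touches nothing.
It fails at once if a bottle is down on the bare bench (height (world z) of any of round_center, square_center, oblong_center, triangle_center below 0.058 m).
It fails at once if a bottle is tipped by more than 0.5 rad (angle between any of round_center, square_center, oblong_center, triangle_center's own z axis and vertical above 0.5 rad).
It also fails if it takes over 115 s, if anything falls off the work surface, if the arm or the gripper's body presses on something with over 40 N, if the wrist force passes 120 N, or if a joint passes its speed limit or range.

## Working session

There is one attempt and no reset: what is moved stays moved. The work goes in short steps, Python scripts to look and compute and a shell command to move; the robot and the scene stay as the last step left them, time stands still between calls to the robot, and variables do not carry over. Pictures are saved under pics/ and viewed, at most 14 in all, crops included, and the job is handed in when it is done.

```bash
mkdir -p pics; python3 - <<'E'
from rig import r
import cv2
for n in("top","side"):
    cv2.imwrite(f"pics/{n}0.png",r.grab_frame(n)[:,:,::-1])
    print(n,r.camera_info(n))
print(r.sense())
E
```

```text
top {'K': array([[497.66399897,   0.        , 310.45370973],
       [  0.        , 497.66399897, 203.09289608],
       [  0.        ,   0.        ,   1.        ]]), 'rvec': array([ 2.17560928, -2.19356143,  0.0670846 ]), 'tvec': array([2.67253197e-01, 4.93199419e+02, 9.14291186e+02])}
side {'K': array([[504.04347744,   0.        , 323.14049438],
       [  0.        , 504.04347744, 200.79904499],
       [  0.        ,   0.        ,   1.        ]]), 'rvec': array([ 0.15232877, -2.70477295,  1.47994987]), 'tvec': array([ 492.49382719,   70.97098321, 1163.3028822 ])}
{'clock': 0.1, 'qpos': array([-1.14740468e+00,  3.53596043e-01,  1.63407078e+00,  1.15893083e-05,
        1.15518882e+00, -2.38550949e-03]), 'qvel': array([-0.00130841, -0.00062098, -0.00040685, -0.00033222, -0.00061945,
       -0.00166639]), 'joint_efforts': array([ 1.25537554e-03, -6.06356692e+01, -3.42820323e+01,  1.97624622e-04,
        3.93130467e-03, -1.41607072e-05]), 'eef_pos': array([ 257.97729489, -568.80033714,  230.62132426]), 'tcp_rot': array([-3.14032969e+00, -1.36096464e-05,  4.25772462e-01]), 'contact_force': array([-0.5650695 , -0.24474239, -0.17546937]), 'wrist_torque': array([0.03711495, 0.00038209, 0.00965539]), 'grasp_force': 0.0, 'opening': 0.9967917005762227}
```

View pics/top0.png

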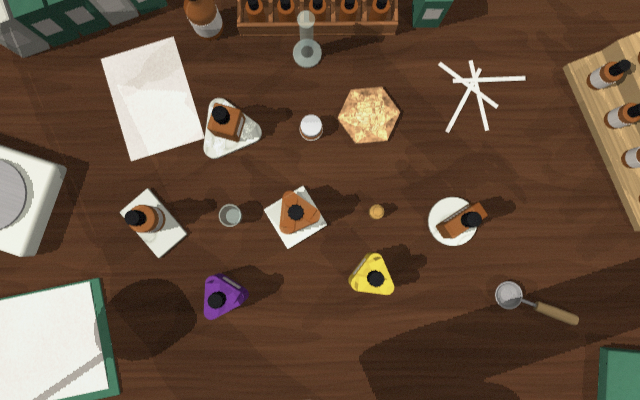

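View pics/side0.png

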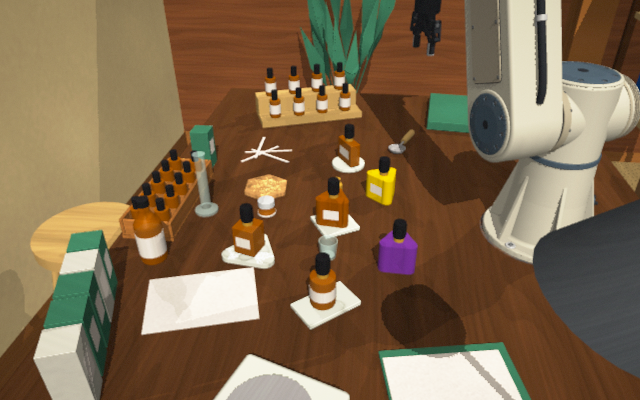

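The top view shows:
- **Square bottle:** on the triangular coaster, cap (222,116).
- **Triangular amber bottle:** on the square coaster, cap (296,213).
- **Round bottle:** on the oblong coaster, cap (135,218).
- **Oblong bottle:** on the round coaster, cap (471,220).
- **Mat:** at (369,115).

Three bottles could be the triangular one: amber (296,213), purple (222,298) and yellow (374,277). The amber one fits, since the set is amber and it stands on a marble coaster. I'll measure and confirm it in a crop.

```bash
cat > h.py <<'E'
from rig import r
import cv2, numpy as np
def ray(cam,px,z):
    c=r.camera_info(cam);R=cv2.Rodrigues(c["rvec"])[0];C=-R.T@c["tvec"]
    u=cv2.undistortPoints(np.float64([[px]]),c["K"],None)[0,0]
    d=R.T@np.array([u[0],u[1],1]);return (C+d*(z-C[2])/d[2])
def ground(pts,z): return np.array([ray("top",p,z)[:2] for p in pts])
def comp(mask,seed,rad):
    m=np.zeros_like(mask);cv2.circle(m,seed,rad,255,-1);return mask&m
E
python3 - <<'E'
from h import *
im=cv2.cvtColor(r.grab_frame("top"),cv2.COLOR_RGB2BGR);hsv=cv2.cvtColor(im,cv2.COLOR_BGR2HSV)
white=cv2.inRange(hsv,(0,0,120),(180,70,255)); black=cv2.inRange(hsv,(0,0,0),(180,255,45))
cork=cv2.inRange(hsv,(8,60,130),(25,255,255))
vis=im.copy()
def hull(mask,seed,rad):
    n,l,s,c=cv2.connectedComponentsWithStats(comp(mask,seed,rad))
    pts=np.argwhere(np.isin(l,[i for i in range(1,n) if s[i,4]>40]))[:,::-1]
    h=cv2.convexHull(pts.astype(np.int32));cv2.polylines(vis,[h],True,(0,255,0),1);return h[:,0]
for n,s,rad in(("round",(453,221),32),("square",(296,217),37),("oblong",(153,222),43),("tri",(229,128),35),("mat",(369,115),38)):
    g=ground(hull(cork if n=="mat" else white,s,rad),10).astype(np.float32)
    print(n,"rect",cv2.minAreaRect(g),"circ",cv2.minEnclosingCircle(g))
    if n=="tri":
        t=cv2.minEnclosingTriangle(g[:,None])[1][:,0];print("tri",t,t.mean(0),np.linalg.norm(t-t.mean(0),axis=1))
for n,s in(("square",(222,116)),("triangle",(296,213)),("round",(135,218)),("oblong",(471,220))):
    m=comp(black,s,11);h=cv2.convexHull(np.argwhere(m)[:,::-1].astype(np.int32));c,rr=cv2.minEnclosingCircle(h)
    cv2.polylines(vis,[h],True,(255,0,255),1)
    print(n,"cap px",c,rr,"world@120",ray("top",c,118)[:2])
cv2.imwrite("pics/crop1.png",cv2.resize(vis[90:325,110:500],None,fx=2.05,fy=2.05,interpolation=cv2.INTER_CUBIC))
E
```

```text
round rect ((456.7633972167969, -265.75836181640625), (92.5654525756836, 84.84415435791016), 16.10808563232422) circ ((457.813720703125, -269.6533203125), 46.49494934082031)
square rect ((468.09576416015625, 25.86450958251953), (88.35548400878906, 88.0919418334961), 30.886795043945312) circ ((467.8636474609375, 25.553071975708008), 60.247344970703125)
oblong rect ((459.3252258300781, 293.98583984375), (116.32286834716797, 70.34577941894531), 40.7818603515625) circ ((459.7849426269531, 293.11181640625), 66.14237213134766)
tri rect ((633.7308349609375, 161.1076202392578), (115.97207641601562, 109.63630676269531), 43.43791580200195) circ ((637.7254638671875, 153.23410034179688), 64.69097137451172)
tri [[559.05194 226.26076]
 [731.51404 206.24138]
 [625.3434   69.7739 ]] [638.6364  167.42534] [ 98.97118  100.66249   98.552055]
mat rect ((661.5442504882812, -115.6258773803711), (105.3571548461914, 117.10333251953125), 4.290097236633301) circ ((661.6354370117188, -115.9583740234375), 59.84225845336914)
square cap px (220.89999389648438, 114.9000015258789) 9.360655784606934 world@120 [636.83335808 145.62770693]
triangle cap px (295.5550537109375, 211.67431640625) 7.562170505523682 world@120 [472.26580186  20.58182753]
round cap px (134.9375, 217.3125) 10.203117370605469 world@120 [465.08624909 288.31846284]
oblong cap px (471.0, 220.0) 10.198139190673828 world@120 [ 456.0176687  -270.45767754]
```

View pics/crop1.png

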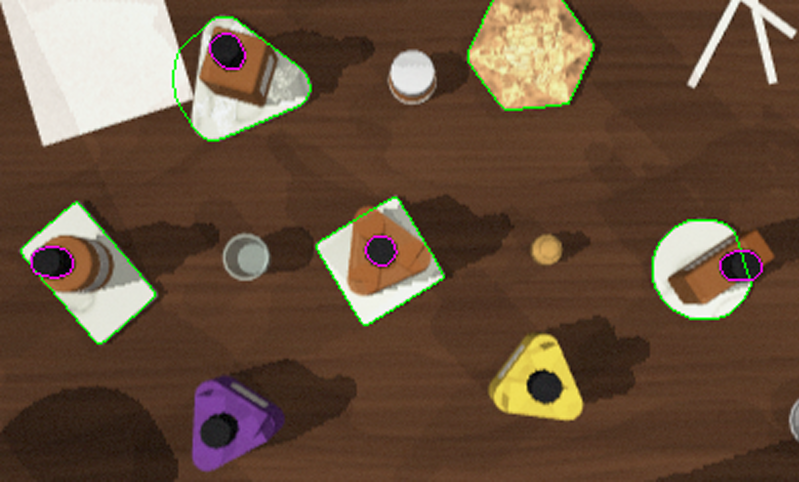

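The crop confirms it: the amber triangle is on the square coaster, and the purple and yellow ones stand on the bench. The triangular coaster's hull leaked onto the paper at left, so I'll fix that and triangulate the caps.

```bash
python3 - <<'E'
from h import *
fr={n:cv2.cvtColor(r.grab_frame(n),cv2.COLOR_RGB2BGR) for n in("top","side")}
hs={n:cv2.cvtColor(f,cv2.COLOR_BGR2HSV) for n,f in fr.items()}
m=comp(cv2.inRange(hs["top"],(0,0,120),(180,70,255)),(232,127),37)
n,l,s,c=cv2.connectedComponentsWithStats(m);print(s[1:],c[1:])
k=1+np.argmax(s[1:,4]);h=cv2.convexHull(np.argwhere(l==k)[:,::-1].astype(np.int32))[:,0]
g=ground(h,10).astype(np.float32);t=cv2.minEnclosingTriangle(g[:,None])[1][:,0]
print("tri",t.mean(0),np.linalg.norm(t-t.mean(0),axis=1),cv2.minEnclosingCircle(g))
def cap(cam,p):
    n,l,s,c=cv2.connectedComponentsWithStats(comp(cv2.inRange(hs[cam],(0,0,0),(180,255,45)),p,17))
    k=1+np.argmax(s[1:,4]);(x,y),wh,a=cv2.minAreaRect(np.argwhere(l==k)[:,::-1].astype(np.float32));return (x,y),wh
def L(cam,p):
    a=ray(cam,p,0);b=ray(cam,p,200);return a,(b-a)/np.linalg.norm(b-a)
for n,p,q in(("square",(222,116),(246,213)),("triangle",(296,213),(333,186)),("round",(135,218),(322,261)),("oblong",(471,220),(348,132))):
    pt,w=cap("top",p);ps,w2=cap("side",q)
    A=np.zeros((3,3));b=np.zeros(3)
    for o,d in(L("top",pt),L("side",ps)):
        P=np.eye(3)-np.outer(d,d);A+=P;b+=P@o
    X=np.linalg.solve(A,b)
    print(n,pt,w,ps,w2,"top@102",ray("top",pt,102)[:2],"tri",X,"miss",np.linalg.norm(np.cross(L("top",pt)[1],X-L("top",pt)[0])))
E
```

```text
[[ 195   98   67   61 1419]
 [ 237  118    6   18   45]] [[225.68569415 134.26849894]
 [239.66666667 126.33333333]]
tri [638.4833  166.32841] [97.86542 99.5246  97.4445 ] ((637.8780517578125, 152.8892822265625), 64.11064147949219)
square (220.75003051757812, 114.7500228881836) (19.091880798339844, 14.142135620117188) (246.0, 213.0) (18.0, 12.0) top@102 [641.08203166 148.87322467] tri [640.18703836 148.56452108 103.13922736] miss 0.5966529810734981
triangle (295.5500183105469, 211.8500213623047) (14.862703323364258, 13.914020538330078) (333.0, 186.0) (16.0, 10.0) top@102 [472.76896878  21.15977951] tri [471.77885659  21.04869353 103.55886726] miss 0.913052305575741
round (135.0, 217.5) (15.0, 20.0) (322.0, 263.5) (21.0, 14.0) top@102 [465.42939341 293.95309984] tri [464.88772879 293.26785324 103.79660616] miss 0.4686004101413338
oblong (471.0, 219.0) (14.0, 20.0) (349.0, 130.5) (13.0, 8.0) top@102 [ 458.1958992  -275.56917822] tri [ 456.77585591 -274.52257977  105.49058567] miss 1.307822025122447
```

```bash
python3 - <<'E'
from h import *
hs=cv2.cvtColor(r.grab_frame("top"),cv2.COLOR_RGB2HSV)
m=comp(cv2.inRange(hs,(0,0,120),(180,70,255)),(232,127),37)
m[:138,:204]=0; print(m[95:140:4,196:222]//255)
n,l,s,c=cv2.connectedComponentsWithStats(m)
k=1+np.argmax(s[1:,4]);h=cv2.convexHull(np.argwhere(l==k)[:,::-1].astype(np.int32))[:,0]
g=ground(h,10).astype(np.float32);t=cv2.minEnclosingTriangle(g[:,None])[1][:,0]
print("tri",t.mean(0),np.linalg.norm(t-t.mean(0),axis=1),cv2.minEnclosingCircle(g))
E
```

```text
[[0 0 0 0 0 0 0 0 0 0 0 0 0 0 0 0 0 0 0 0 0 0 0 0 0 0]
 [0 0 0 0 0 0 0 0 0 0 0 0 0 0 0 0 0 1 1 1 1 1 1 1 1 1]
 [0 0 0 0 0 0 0 0 0 0 0 0 0 0 1 1 1 1 1 0 0 0 1 1 1 1]
 [0 0 0 0 0 0 0 0 0 0 0 0 1 1 1 1 1 0 0 0 0 0 0 0 0 0]
 [0 0 0 0 0 0 0 0 0 0 0 0 1 1 1 1 0 0 0 0 0 0 0 0 0 0]
 [0 0 0 0 0 0 0 0 0 0 0 1 1 1 1 0 0 0 0 0 0 0 0 0 0 0]
 [0 0 0 0 0 0 0 0 0 0 0 1 1 1 0 0 0 0 0 0 0 0 0 0 0 0]
 [0 0 0 0 0 0 0 0 0 0 1 1 0 0 0 0 0 0 0 0 0 0 0 0 0 0]
 [0 0 0 0 0 0 0 0 0 0 1 0 0 0 0 0 0 0 0 0 0 0 0 0 0 0]
 [0 0 0 0 0 0 0 0 0 1 1 1 1 1 1 0 0 0 0 0 0 0 0 0 0 0]
 [0 0 0 0 0 0 0 0 0 1 1 1 1 1 1 1 1 1 1 0 0 0 0 0 0 0]
 [0 1 1 1 1 1 0 0 1 1 1 1 1 1 1 1 1 1 1 1 1 1 1 1 1 1]]
tri [630.83795 160.80324] [103.71272   82.29448   91.195015] ((637.6109619140625, 153.39657592773438), 63.641178131103516)
```

```bash
python3 -m inch '[[[0.2,-0.12,0,0,0,0.04],[0.38,-0.23,0,0,0,0.08],[0.55,-0.34,0,0,0,0.12],[0.68,-0.42,0,0,0,0.1355],[0.75,-0.464,0,0,0,0.1355],[0.75,-0.464,0,0,0,0.1355],[0.75,-0.464,0,0,0,0.1355]]]' 1 60
```

```text
clock: 0.88
eef_pos: [356.9, -422.3, 231.5]
tcp_rot: [3.141, 0.0, 0.003]
contact_force: [1.0, 0.2, 0.4]
opening: 0.995
grasp_force: 0.0
```

```bash
python3 -m inch '[[[0.13,-0.18,0,0,0,0],[0.25,-0.37,0,0,0,0],[0.37,-0.55,0,0,0,0],[0.47,-0.69,0,0,0,0],[0.503,-0.737,0,0,0,0],[0.503,-0.737,0,0,0,0],[0.503,-0.737,0,0,0,0]]]'
python3 -m inch '[[[0,0,0.12,0,0,0],[0,0,0.25,0,0,0],[0,0,0.38,0,0,0],[0,0,0.5,0,0,0],[0,0,0.6,0,0,0],[0,0,0.68,0,0,0],[0,0,0.72,0,0,0],[0,0,0.725,0,0,0]]]'
python3 -m inch '[[[0,0,0,0,0,0],[0,0,0,0,0,0],[0,0,0,0,0,0],[0,0,0,0,0,0],[0,0,0,0,0,0],[0,0,0,0,0,0],[0,0,0,0,0,0],[0,0,0,0,0,0]]]' -1 60
```

```text
clock: 1.47
eef_pos: [457.0, -276.1, 231.2]
tcp_rot: [3.141, 0.0, 0.001]
contact_force: [0.1, 0.1, -0.3]
opening: 0.998
grasp_force: 0.0
clock: 2.13
eef_pos: [455.3, -276.4, 84.7]
tcp_rot: [-3.14, 0.003, -0.002]
contact_force: [0.1, 0.1, -0.1]
opening: 0.996
grasp_force: 0.0
clock: 2.8
eef_pos: [457.7, -275.7, 87.1]
tcp_rot: [3.141, -0.001, 0.0]
contact_force: [-1.4, -0.2, 6.2]
opening: 0.29
grasp_force: 58.6
```

```bash
python3 - <<'E'
from h import *
a=r.grab_frame("side")[:,:,::-1];cv2.imwrite("pics/s1.png",cv2.resize(a[60:220,260:480],None,fx=3,fy=3))
E
```

```text
(no output)
```

View pics/s1.png

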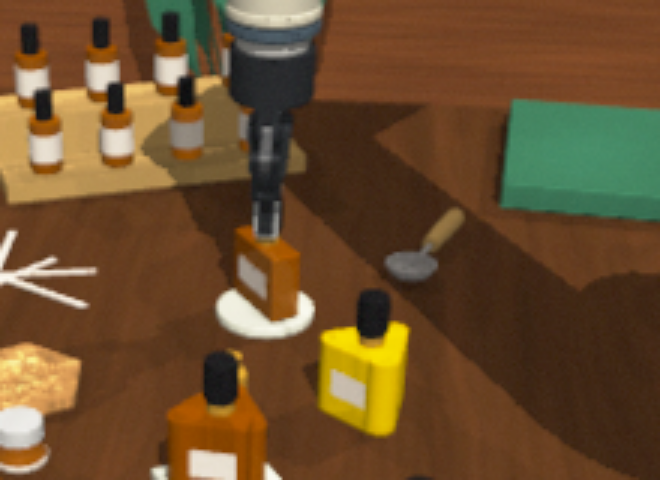

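The oblong bottle's cap at (265,220) in this crop is between the fingers (25 mm opening, 59 N). I'll carry it to the mat.

```bash
python3 -m inch '[[[0,0,-0.06,0,0,0],[0,0,-0.18,0,0,0],[0,0,-0.32,0,0,0],[0,0,-0.46,0,0,0],[0,0,-0.59,0,0,0],[0,0,-0.68,0,0,0],[0,0,-0.72,0,0,0],[0,0,-0.725,0,0,0]]]'
python3 -m inch '[[[0.08,-0.06,0,0,0,0],[0.24,-0.19,0,0,0,0],[0.41,-0.33,0,0,0,0],[0.57,-0.46,0,0,0,0],[0.73,-0.58,0,0,0,0],[0.87,-0.7,0,0,0,0],[0.97,-0.78,0,0,0,0],[1,-0.8,0,0,0,0]]]'
python3 -m inch '[[[0.02,0,0,0,0,0],[0.02,0,0.1,0,0,0],[0.02,0,0.24,0,0,0],[0.02,0,0.38,0,0,0],[0.02,0,0.5,0,0,0],[0.02,0,0.6,0,0,0],[0.02,0,0.67,0,0,0],[0.02,0,0.7,0,0,0]]]'
python3 -m inch '[[[0,0,0.008,0,0,0],[0,0,0.016,0,0,0],[0,0,0.024,0,0,0],[0,0,0.024,0,0,0],[0,0,0.024,0,0,0]]]'
```

```text
clock: 3.52
eef_pos: [457.7, -275.6, 232.9]
tcp_rot: [3.14, -0.002, 0.0]
contact_force: [0.6, -0.6, -1.4]
opening: 0.287
grasp_force: 59.1
clock: 4.18
eef_pos: [659.0, -111.9, 228.7]
tcp_rot: [-3.14, 0.001, 0.003]
contact_force: [-0.4, 0.0, -1.6]
opening: 0.286
grasp_force: 59.2
clock: 4.85
eef_pos: [658.6, -116.0, 88.3]
tcp_rot: [-3.141, 0.004, -0.001]
contact_force: [0.1, -0.1, -1.9]
opening: 0.29
grasp_force: 59.2
clock: 5.27
eef_pos: [661.6, -115.4, 87.5]
tcp_rot: [3.141, -0.001, 0.0]
contact_force: [-0.5, -0.2, -2.1]
opening: 0.284
grasp_force: 59.2
```

```bash
python3 -m inch '[[[0,0,0.004,0,0,0],[0,0,0.006,0,0,0],[0,0,0.006,0,0,0],[0,0,0.006,0,0,0]]]'
python3 -m inch '[[[0,0,0,0,0,0],[0,0,0,0,0,0],[0,0,0,0,0,0],[0,0,0,0,0,0],[0,0,0,0,0,0],[0,0,0,0,0,0]]]' 1
python3 -m inch '[[[0,0,-0.12,0,0,0],[0,0,-0.3,0,0,0],[0,0,-0.48,0,0,0],[0,0,-0.64,0,0,0],[0,0,-0.725,0,0,0],[0,0,-0.725,0,0,0]]]'
python3 -m inch '[[[-0.08,-0.15,0,0,0,0],[-0.16,-0.32,0,0,0,0],[-0.24,-0.48,0,0,0,0],[-0.32,-0.64,0,0,0,0],[-0.4,-0.8,0,0,0,0],[-0.47,-0.95,0,0,0,0],[-0.49,-1,0,0,0,0],[-0.49,-1,0,0,0,0]]]'
python3 -m inch '[[[-0.08,-0.15,0,0,0,0],[-0.16,-0.32,0,0,0,0],[-0.24,-0.48,0,0,0,0],[-0.32,-0.64,0,0,0,0],[-0.4,-0.8,0,0,0,0],[-0.47,-0.95,0,0,0,0],[-0.49,-1,0,0,0,0],[-0.49,-1,0,0,0,0]]]'
python3 - <<'E'
from h import *
a=r.grab_frame("top")[:,:,::-1];cv2.imwrite("pics/t2.png",a)
print(r.sense()["eef_pos"],r.sense()["qpos"])
E
```

```text
clock: 5.6
eef_pos: [661.9, -115.4, 87.2]
tcp_rot: [3.141, -0.002, 0.0]
contact_force: [-2.9, 0.2, 7.7]
opening: 0.286
grasp_force: 60.5
clock: 6.1
eef_pos: [661.0, -115.3, 85.2]
tcp_rot: [-3.142, 0.0, 0.0]
contact_force: [0.4, -0.2, 0.6]
opening: 0.997
grasp_force: 0.0
clock: 6.6
eef_pos: [663.4, -115.7, 235.6]
tcp_rot: [3.14, -0.008, 0.0]
contact_force: [1.2, -0.4, 1.6]
opening: 1.003
grasp_force: 0.0
clock: 7.27
eef_pos: [561.5, 86.8, 229.5]
tcp_rot: [-3.141, 0.001, 0.003]
contact_force: [0.2, -0.1, 0.1]
opening: 1.0
grasp_force: 0.0
clock: 7.93
eef_pos: [464.7, 286.1, 229.8]
tcp_rot: [3.142, 0.0, 0.003]
contact_force: [0.2, 0.5, -0.3]
opening: 0.998
grasp_force: 0.0
[465.23534151 284.77806789 229.81996015] [ 5.46880890e-01  2.31545590e-01  1.80539468e+00 -6.23397697e-04
  1.10513526e+00  2.11600647e+00]
```

View pics/t2.png

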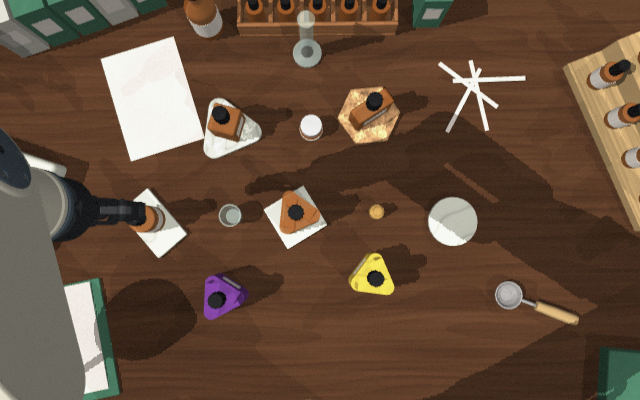

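The top view shows the oblong bottle parked upright on the mat at (375,101), and the round coaster now bare at (453,221). Next is the round bottle.

```bash
python3 -m inch '[[[0,-0.044,0,0,0,0],[0,-0.044,0.12,0,0,0],[0,-0.044,0.25,0,0,0],[0,-0.044,0.38,0,0,0],[0,-0.044,0.5,0,0,0],[0,-0.044,0.6,0,0,0],[0,-0.044,0.69,0,0,0],[0,-0.044,0.72,0,0,0]]]'
python3 -m inch '[[[0,0,0,0,0,0],[0,0,0,0,0,0],[0,0,0,0,0,0],[0,0,0,0,0,0],[0,0,0,0,0,0],[0,0,0,0,0,0],[0,0,0,0,0,0],[0,0,0,0,0,0]]]' -1 60
python3 -m inch '[[[0,0,-0.06,0,0,0],[0,0,-0.18,0,0,0],[0,0,-0.32,0,0,0],[0,0,-0.46,0,0,0],[0,0,-0.59,0,0,0],[0,0,-0.68,0,0,0],[0,0,-0.72,0,0,0],[0,0,-0.725,0,0,0]]]'
python3 -m inch '[[[0,0.06,0,0,0,0],[0,0.19,0,0,0,0],[0,0.37,0,0,0,0],[0,0.55,0,0,0,0],[0,0.73,0,0,0,0],[0,0.87,0,0,0,0],[0,0.97,0,0,0,0],[0,1,0,0,0,0]]]'
python3 -m inch '[[[0,0.06,0,0,0,0],[0,0.19,0,0,0,0],[0,0.37,0,0,0,0],[0,0.55,0,0,0,0],[0,0.73,0,0,0,0],[0,0.87,0,0,0,0],[0,0.97,0,0,0,0],[0,1,0,0,0,0]]]'
python3 -m inch '[[[0,0.06,0,0,0,0],[0,0.19,0,0,0,0],[0,0.34,0,0,0,0],[0,0.5,0,0,0,0],[0,0.63,0,0,0,0],[0,0.72,0,0,0,0],[0,0.78,0,0,0,0],[0,0.78,0,0,0,0]]]'
python3 -m inch '[[[0,0,0,0,0,0],[0,0,0,0,0,0],[0,0,0,0,0,0]]]'
```

```text
clock: 8.65
eef_pos: [464.6, 291.6, 83.6]
tcp_rot: [3.139, 0.003, -0.002]
contact_force: [-0.4, -1.0, -0.1]
opening: 1.001
grasp_force: 0.0
clock: 9.32
eef_pos: [465.6, 293.8, 87.5]
tcp_rot: [-3.141, -0.002, 0.0]
contact_force: [-0.0, -1.5, 6.5]
opening: 0.287
grasp_force: 58.6
clock: 9.98
eef_pos: [465.6, 294.0, 233.6]
tcp_rot: [-3.14, -0.003, 0.0]
contact_force: [1.4, 0.1, -2.3]
opening: 0.288
grasp_force: 59.0
clock: 10.65
eef_pos: [463.4, 90.2, 229.7]
tcp_rot: [3.14, 0.003, -0.002]
contact_force: [-0.1, 0.1, -1.7]
opening: 0.291
grasp_force: 59.2
clock: 11.32
eef_pos: [464.7, -108.7, 230.6]
tcp_rot: [3.141, 0.001, -0.001]
contact_force: [0.3, 0.6, -2.1]
opening: 0.284
grasp_force: 59.4
clock: 11.98
eef_pos: [465.2, -263.7, 230.9]
tcp_rot: [3.141, 0.0, -0.0]
contact_force: [-0.4, 0.1, -1.2]
opening: 0.284
grasp_force: 59.5
clock: 12.23
eef_pos: [465.0, -261.3, 231.2]
tcp_rot: [-3.141, 0.0, 0.001]
contact_force: [-0.4, 0.3, -2.8]
opening: 0.287
grasp_force: 59.5
```

```bash
python3 -m inch '[[[-0.036,0.042,0,0,0,0],[-0.036,0.042,0.1,0,0,0],[-0.036,0.042,0.24,0,0,0],[-0.036,0.042,0.38,0,0,0],[-0.036,0.042,0.5,0,0,0],[-0.036,0.042,0.6,0,0,0],[-0.036,0.042,0.67,0,0,0],[-0.036,0.042,0.69,0,0,0]]]'
python3 -m inch '[[[0,0,0.008,0,0,0],[0,0,0.016,0,0,0],[0,0,0.024,0,0,0],[0,0,0.03,0,0,0],[0,0,0.035,0,0,0],[0,0,0.035,0,0,0]]]'
python3 -m inch '[[[0,0,0,0,0,0],[0,0,0,0,0,0],[0,0,0,0,0,0],[0,0,0,0,0,0],[0,0,0,0,0,0],[0,0,0,0,0,0]]]' 1
python3 -m inch '[[[0,0,-0.12,0,0,0],[0,0,-0.3,0,0,0],[0,0,-0.48,0,0,0],[0,0,-0.64,0,0,0],[0,0,-0.725,0,0,0],[0,0,-0.725,0,0,0]]]'
python3 -m inch '[[[0.14,-0.11,0,0,0,0],[0.3,-0.23,0,0,0,0],[0.46,-0.35,0,0,0,0],[0.62,-0.48,0,0,0,0],[0.78,-0.6,0,0,0,0],[0.93,-0.72,0,0,0,0],[1,-0.77,0,0,0,0],[1,-0.77,0,0,0,0]]]'
python3 -m inch '[[[0.01,0,0,0,0,0],[0.01,0,0,0,0,0],[0.01,0,0,0,0,0]]]'
```

```text
clock: 12.9
eef_pos: [456.2, -270.0, 91.1]
tcp_rot: [-3.14, 0.003, 0.001]
contact_force: [-0.1, -0.2, -1.3]
opening: 0.283
grasp_force: 59.6
clock: 13.4
eef_pos: [458.5, -271.4, 87.5]
tcp_rot: [3.141, -0.002, 0.0]
contact_force: [-0.1, -1.3, 5.2]
opening: 0.287
grasp_force: 60.2
clock: 13.9
eef_pos: [457.8, -270.9, 86.3]
tcp_rot: [-3.142, 0.0, 0.0]
contact_force: [-0.3, -0.5, -0.3]
opening: 0.999
grasp_force: 0.0
clock: 14.4
eef_pos: [459.9, -272.1, 235.7]
tcp_rot: [3.138, -0.006, 0.0]
contact_force: [0.0, -1.2, 0.2]
opening: 0.999
grasp_force: 0.0
clock: 15.07
eef_pos: [660.1, -114.0, 229.5]
tcp_rot: [-3.141, 0.0, 0.003]
contact_force: [-0.4, 0.1, -0.1]
opening: 0.997
grasp_force: 0.0
clock: 15.32
eef_pos: [658.8, -117.7, 230.8]
tcp_rot: [3.142, 0.001, -0.001]
contact_force: [-0.2, 0.6, 0.8]
opening: 1.0
grasp_force: 0.0
```

```bash
python3 -m inch '[[[0.01,-0.01,0,0,0,0],[0.01,-0.01,0.12,0,0,0],[0.01,-0.01,0.25,0,0,0],[0.01,-0.01,0.38,0,0,0],[0.01,-0.01,0.5,0,0,0],[0.01,-0.01,0.6,0,0,0],[0.01,-0.01,0.69,0,0,0],[0.01,-0.01,0.72,0,0,0]]]'
python3 -m inch '[[[0,0,0,0,0,0],[0,0,0,0,0,0],[0,0,0,0,0,0],[0,0,0,0,0,0],[0,0,0,0,0,0],[0,0,0,0,0,0],[0,0,0,0,0,0],[0,0,0,0,0,0]]]' -1 60
python3 -m inch '[[[0,0,-0.06,0,0,0],[0,0,-0.18,0,0,0],[0,0,-0.32,0,0,0],[0,0,-0.46,0,0,0],[0,0,-0.59,0,0,0],[0,0,-0.68,0,0,0],[0,0,-0.72,0,0,0],[0,0,-0.725,0,0,0]]]'
python3 -m inch '[[[-0.03,-0.06,0,0,0,0],[-0.1,-0.19,0,0,0,0],[-0.18,-0.37,0,0,0,0],[-0.28,-0.55,0,0,0,0],[-0.37,-0.73,0,0,0,0],[-0.44,-0.87,0,0,0,0],[-0.49,-0.97,0,0,0,0],[-0.5,-1,0,0,0,0]]]'
python3 -m inch '[[[-0.03,-0.06,0,0,0,0],[-0.1,-0.19,0,0,0,0],[-0.18,-0.37,0,0,0,0],[-0.28,-0.55,0,0,0,0],[-0.37,-0.73,0,0,0,0],[-0.44,-0.87,0,0,0,0],[-0.49,-0.97,0,0,0,0],[-0.5,-1,0,0,0,0]]]'
python3 -m inch '[[[0,-0.01,0,0,0,0],[0,-0.03,0,0,0,0],[0,-0.04,0,0,0,0],[0,-0.04,0,0,0,0],[0,-0.04,0,0,0,0]]]'
```

```text
clock: 15.98
eef_pos: [659.8, -115.3, 84.6]
tcp_rot: [-3.141, 0.004, -0.001]
contact_force: [-0.4, -0.8, -0.6]
opening: 1.001
grasp_force: 0.0
clock: 16.65
eef_pos: [662.7, -115.1, 88.6]
tcp_rot: [3.141, -0.002, 0.0]
contact_force: [0.0, -0.8, 7.0]
opening: 0.288
grasp_force: 58.6
clock: 17.32
eef_pos: [662.6, -114.9, 234.7]
tcp_rot: [3.141, -0.003, 0.0]
contact_force: [0.4, -0.2, -1.6]
opening: 0.287
grasp_force: 59.0
clock: 17.98
eef_pos: [558.3, 88.2, 230.5]
tcp_rot: [-3.141, 0.004, 0.003]
contact_force: [0.2, -0.6, -0.8]
opening: 0.286
grasp_force: 59.2
clock: 18.65
eef_pos: [459.9, 287.3, 231.5]
tcp_rot: [-3.142, 0.002, 0.002]
contact_force: [-0.5, -0.1, -1.8]
opening: 0.288
grasp_force: 59.3
clock: 19.07
eef_pos: [462.3, 292.3, 232.1]
tcp_rot: [3.141, 0.0, -0.001]
contact_force: [-0.6, 0.5, -0.3]
opening: 0.288
grasp_force: 59.3
```

```bash
python3 -m inch '[[[-0.014,-0.007,0,0,0,0],[-0.014,-0.007,0.1,0,0,0],[-0.014,-0.007,0.24,0,0,0],[-0.014,-0.007,0.38,0,0,0],[-0.014,-0.007,0.5,0,0,0],[-0.014,-0.007,0.6,0,0,0],[-0.014,-0.007,0.67,0,0,0],[-0.014,-0.007,0.69,0,0,0]]]'
python3 -m inch '[[[0,0,0.008,0,0,0],[0,0,0.016,0,0,0],[0,0,0.024,0,0,0],[0,0,0.03,0,0,0],[0,0,0.035,0,0,0],[0,0,0.035,0,0,0]]]'
python3 -m inch '[[[0,0,0,0,0,0],[0,0,0,0,0,0],[0,0,0,0,0,0],[0,0,0,0,0,0],[0,0,0,0,0,0],[0,0,0,0,0,0]]]' 1
python3 -m inch '[[[0,0,-0.12,0,0,0],[0,0,-0.3,0,0,0],[0,0,-0.48,0,0,0],[0,0,-0.64,0,0,0],[0,0,-0.725,0,0,0],[0,0,-0.725,0,0,0]]]'
python3 -m inch '[[[0.12,0.1,0,0,0,0],[0.28,0.22,0,0,0,0],[0.43,0.35,0,0,0,0],[0.58,0.47,0,0,0,0],[0.74,0.6,0,0,0,0],[0.87,0.7,0,0,0,0],[0.905,0.725,0,0,0,0],[0.905,0.725,0,0,0,0]]]'
python3 -m inch '[[[0,0,0,0,0,0],[0,0,0,0,0,0],[0,0,0,0,0,0]]]'
```

```text
clock: 19.73
eef_pos: [457.7, 293.3, 92.0]
tcp_rot: [3.14, 0.003, -0.001]
contact_force: [-0.4, -0.2, -1.4]
opening: 0.284
grasp_force: 59.3
clock: 20.23
eef_pos: [459.7, 294.8, 88.6]
tcp_rot: [-3.141, -0.002, 0.0]
contact_force: [-1.7, -2.2, 6.5]
opening: 0.288
grasp_force: 60.2
clock: 20.73
eef_pos: [458.9, 294.5, 87.2]
tcp_rot: [3.142, 0.0, 0.0]
contact_force: [0.6, -0.1, -0.5]
opening: 1.0
grasp_force: 0.0
clock: 21.23
eef_pos: [460.9, 295.8, 236.8]
tcp_rot: [-3.138, -0.006, 0.0]
contact_force: [1.0, 0.9, 0.8]
opening: 1.0
grasp_force: 0.0
clock: 21.9
eef_pos: [641.0, 147.7, 230.7]
tcp_rot: [3.141, 0.001, -0.003]
contact_force: [-1.0, -1.0, -0.5]
opening: 0.995
grasp_force: 0.0
clock: 22.15
eef_pos: [638.7, 150.7, 232.1]
tcp_rot: [-3.141, 0.001, 0.002]
contact_force: [-0.6, 0.4, 0.4]
opening: 0.999
grasp_force: 0.0
```

```bash
python3 -m inch '[[[0.009,0.01,0,0,0,0],[0.009,0.01,0.12,0,0,0],[0.009,0.01,0.25,0,0,0],[0.009,0.01,0.38,0,0,0],[0.009,0.01,0.5,0,0,0],[0.009,0.01,0.6,0,0,0],[0.009,0.01,0.69,0,0,0],[0.009,0.01,0.728,0,0,0]]]'
python3 -m inch '[[[0,0,0,0,0,0],[0,0,0,0,0,0],[0,0,0,0,0,0],[0,0,0,0,0,0],[0,0,0,0,0,0],[0,0,0,0,0,0],[0,0,0,0,0,0],[0,0,0,0,0,0]]]' -1 60
python3 -m inch '[[[0,0,-0.06,0,0,0],[0,0,-0.18,0,0,0],[0,0,-0.32,0,0,0],[0,0,-0.46,0,0,0],[0,0,-0.59,0,0,0],[0,0,-0.68,0,0,0],[0,0,-0.72,0,0,0],[0,0,-0.725,0,0,0]]]'
python3 -m inch '[[[0.01,0.06,0,0,0,0],[0.02,0.19,0,0,0,0],[0.04,0.37,0,0,0,0],[0.05,0.55,0,0,0,0],[0.07,0.73,0,0,0,0],[0.08,0.87,0,0,0,0],[0.1,0.97,0,0,0,0],[0.105,1,0,0,0,0]]]'
python3 -m inch '[[[0,0.08,0,0,0,0],[0,0.18,0,0,0,0],[0,0.27,0,0,0,0],[0,0.32,0,0,0,0],[0,0.32,0,0,0,0],[0,0.32,0,0,0,0],[0,0.32,0,0,0,0]]]'
```

```text
clock: 22.82
eef_pos: [640.0, 147.8, 84.3]
tcp_rot: [3.141, 0.003, 0.001]
contact_force: [-0.6, -0.4, -0.6]
opening: 1.0
grasp_force: 0.0
clock: 23.48
eef_pos: [642.6, 147.8, 88.1]
tcp_rot: [-3.141, -0.002, 0.0]
contact_force: [-0.7, -0.2, 7.0]
opening: 0.286
grasp_force: 58.6
clock: 24.15
eef_pos: [642.6, 147.6, 234.3]
tcp_rot: [-3.141, -0.004, 0.0]
contact_force: [-0.2, -0.2, -1.4]
opening: 0.288
grasp_force: 58.9
clock: 24.82
eef_pos: [661.9, -56.6, 229.6]
tcp_rot: [3.141, 0.003, -0.003]
contact_force: [-0.3, 0.1, -1.9]
opening: 0.289
grasp_force: 59.1
clock: 25.4
eef_pos: [662.6, -115.6, 231.3]
tcp_rot: [-3.141, 0.001, 0.0]
contact_force: [-0.0, -1.2, -1.3]
opening: 0.288
grasp_force: 59.2
```

```bash
python3 -m inch '[[[0,0,0,0,0,0],[0,0,0.1,0,0,0],[0,0,0.24,0,0,0],[0,0,0.38,0,0,0],[0,0,0.5,0,0,0],[0,0,0.6,0,0,0],[0,0,0.67,0,0,0],[0,0,0.69,0,0,0]]]'
python3 -m inch '[[[0,0,0.008,0,0,0],[0,0,0.016,0,0,0],[0,0,0.024,0,0,0],[0,0,0.03,0,0,0],[0,0,0.035,0,0,0],[0,0,0.035,0,0,0]]]'
python3 -m inch '[[[0,0,0,0,0,0],[0,0,0,0,0,0],[0,0,0,0,0,0],[0,0,0,0,0,0],[0,0,0,0,0,0],[0,0,0,0,0,0]]]' 1
python3 -m inch '[[[0,0,-0.12,0,0,0],[0,0,-0.3,0,0,0],[0,0,-0.48,0,0,0],[0,0,-0.64,0,0,0],[0,0,-0.725,0,0,0],[0,0,-0.725,0,0,0]]]'
python3 -m inch '[[[-0.14,-0.1,0,0,0,0],[-0.3,-0.22,0,0,0,0],[-0.46,-0.33,0,0,0,0],[-0.62,-0.45,0,0,0,0],[-0.78,-0.56,0,0,0,0],[-0.91,-0.66,0,0,0,0],[-0.95,-0.685,0,0,0,0],[-0.95,-0.685,0,0,0,0]]]'
python3 -m inch '[[[0,0,0,0,0,0],[0,0,0,0,0,0],[0,0,0,0,0,0]]]'
```

```text
clock: 26.07
eef_pos: [661.4, -115.5, 91.1]
tcp_rot: [-3.141, 0.004, 0.001]
contact_force: [-0.6, 0.6, -0.7]
opening: 0.287
grasp_force: 59.2
clock: 26.57
eef_pos: [663.6, -116.6, 88.1]
tcp_rot: [3.141, -0.002, 0.0]
contact_force: [-1.2, 0.7, 3.6]
opening: 0.287
grasp_force: 59.9
clock: 27.07
eef_pos: [662.7, -116.5, 86.6]
tcp_rot: [-3.142, 0.0, 0.0]
contact_force: [0.5, -0.5, 0.6]
opening: 1.001
grasp_force: 0.0
clock: 27.57
eef_pos: [665.2, -116.9, 237.0]
tcp_rot: [3.14, -0.008, 0.0]
contact_force: [0.1, -0.8, 0.5]
opening: 1.0
grasp_force: 0.0
clock: 28.23
eef_pos: [470.5, 21.5, 231.1]
tcp_rot: [-3.141, 0.002, 0.002]
contact_force: [0.7, -0.7, 0.3]
opening: 0.993
grasp_force: 0.0
clock: 28.48
eef_pos: [473.9, 19.9, 231.5]
tcp_rot: [3.141, -0.0, -0.001]
contact_force: [0.8, -0.0, 0.2]
opening: 1.001
grasp_force: 0.0
```

```bash
python3 -m inch '[[[-0.008,-0.006,0,0,0,0],[-0.008,-0.006,0.12,0,0,0],[-0.008,-0.006,0.25,0,0,0],[-0.008,-0.006,0.38,0,0,0],[-0.008,-0.006,0.5,0,0,0],[-0.008,-0.006,0.6,0,0,0],[-0.008,-0.006,0.69,0,0,0],[-0.008,-0.006,0.725,0,0,0]]]'
python3 -m inch '[[[0,0,0,0,0,0],[0,0,0,0,0,0],[0,0,0,0,0,0],[0,0,0,0,0,0],[0,0,0,0,0,0],[0,0,0,0,0,0],[0,0,0,0,0,0],[0,0,0,0,0,0]]]' -1 60
python3 -m inch '[[[0,0,-0.06,0,0,0],[0,0,-0.18,0,0,0],[0,0,-0.32,0,0,0],[0,0,-0.46,0,0,0],[0,0,-0.59,0,0,0],[0,0,-0.68,0,0,0],[0,0,-0.72,0,0,0],[0,0,-0.725,0,0,0]]]'
python3 -m inch '[[[0.07,-0.06,0,0,0,0],[0.2,-0.16,0,0,0,0],[0.35,-0.28,0,0,0,0],[0.5,-0.4,0,0,0,0],[0.64,-0.51,0,0,0,0],[0.76,-0.61,0,0,0,0],[0.82,-0.66,0,0,0,0],[0.82,-0.66,0,0,0,0]]]'
python3 -m inch '[[[0,0,0,0,0,0],[0,0,0,0,0,0],[0,0,0,0,0,0]]]'
```

```text
clock: 29.15
eef_pos: [470.1, 21.3, 84.3]
tcp_rot: [3.141, 0.003, -0.001]
contact_force: [-0.2, -0.2, -0.1]
opening: 0.998
grasp_force: 0.0
clock: 29.82
eef_pos: [471.9, 21.7, 87.7]
tcp_rot: [3.142, -0.002, 0.0]
contact_force: [-0.6, -1.7, 6.4]
opening: 0.287
grasp_force: 58.5
clock: 30.48
eef_pos: [472.0, 21.8, 233.3]
tcp_rot: [-3.141, -0.003, 0.0]
contact_force: [0.4, -0.4, -1.7]
opening: 0.287
grasp_force: 59.0
clock: 31.15
eef_pos: [636.6, 155.9, 229.0]
tcp_rot: [-3.141, 0.001, 0.002]
contact_force: [-0.2, 0.3, -2.0]
opening: 0.286
grasp_force: 59.2
clock: 31.4
eef_pos: [634.0, 152.9, 230.9]
tcp_rot: [3.141, 0.002, -0.0]
contact_force: [-0.2, -0.0, -0.9]
opening: 0.289
grasp_force: 59.2
```

```bash
python3 -m inch '[[[0.017,0,0,0,0,0],[0.017,0,0.1,0,0,0],[0.017,0,0.24,0,0,0],[0.017,0,0.38,0,0,0],[0.017,0,0.5,0,0,0],[0.017,0,0.6,0,0,0],[0.017,0,0.67,0,0,0],[0.017,0,0.69,0,0,0]]]'
python3 -m inch '[[[0,0,0.008,0,0,0],[0,0,0.016,0,0,0],[0,0,0.024,0,0,0],[0,0,0.03,0,0,0],[0,0,0.035,0,0,0],[0,0,0.035,0,0,0]]]'
python3 -m inch '[[[0,0,0,0,0,0],[0,0,0,0,0,0],[0,0,0,0,0,0],[0,0,0,0,0,0],[0,0,0,0,0,0],[0,0,0,0,0,0]]]' 1
python3 -m inch '[[[0,0,-0.12,0,0,0],[0,0,-0.3,0,0,0],[0,0,-0.48,0,0,0],[0,0,-0.64,0,0,0],[0,0,-0.725,0,0,0],[0,0,-0.725,0,0,0]]]'
python3 -m inch '[[[0.02,0.15,0,0,0,0],[0.04,0.32,0,0,0,0],[0.06,0.48,0,0,0,0],[0.08,0.64,0,0,0,0],[0.1,0.8,0,0,0,0],[0.12,0.95,0,0,0,0],[0.127,1,0,0,0,0],[0.127,1,0,0,0,0]]]'
python3 -m inch '[[[0,0.15,0,0,0,0],[0,0.3,0,0,0,0],[0,0.345,0,0,0,0],[0,0.345,0,0,0,0],[0,0.345,0,0,0,0],[0,0.345,0,0,0,0]]]'
```

```text
clock: 32.07
eef_pos: [637.2, 153.0, 91.4]
tcp_rot: [3.141, 0.003, -0.0]
contact_force: [-0.9, -0.4, -2.0]
opening: 0.286
grasp_force: 59.2
clock: 32.57
eef_pos: [639.2, 153.8, 87.8]
tcp_rot: [-3.141, -0.001, 0.0]
contact_force: [-1.2, 0.1, 3.2]
opening: 0.285
grasp_force: 59.8
clock: 33.07
eef_pos: [638.6, 153.8, 86.7]
tcp_rot: [-3.142, 0.0, 0.0]
contact_force: [0.4, 0.4, 0.1]
opening: 1.001
grasp_force: 0.0
clock: 33.57
eef_pos: [641.0, 154.3, 236.9]
tcp_rot: [-3.14, -0.007, 0.0]
contact_force: [0.3, 0.6, 0.4]
opening: 0.998
grasp_force: 0.0
clock: 34.23
eef_pos: [663.7, -48.7, 230.6]
tcp_rot: [3.141, 0.001, -0.003]
contact_force: [0.3, 0.9, -0.1]
opening: 1.0
grasp_force: 0.0
clock: 34.73
eef_pos: [663.9, -113.5, 231.4]
tcp_rot: [-3.141, 0.0, 0.001]
contact_force: [0.1, 0.3, -0.2]
opening: 1.004
grasp_force: 0.0
```

```bash
python3 -m inch '[[[-0.004,0.014,0,0,0,0],[-0.004,0.014,0.12,0,0,0],[-0.004,0.014,0.25,0,0,0],[-0.004,0.014,0.38,0,0,0],[-0.004,0.014,0.5,0,0,0],[-0.004,0.014,0.6,0,0,0],[-0.004,0.014,0.69,0,0,0],[-0.004,0.014,0.724,0,0,0]]]'
python3 -m inch '[[[0,0,0,0,0,0],[0,0,0,0,0,0],[0,0,0,0,0,0],[0,0,0,0,0,0],[0,0,0,0,0,0],[0,0,0,0,0,0],[0,0,0,0,0,0],[0,0,0,0,0,0]]]' -1 60
python3 -m inch '[[[0,0,-0.06,0,0,0],[0,0,-0.18,0,0,0],[0,0,-0.32,0,0,0],[0,0,-0.46,0,0,0],[0,0,-0.59,0,0,0],[0,0,-0.68,0,0,0],[0,0,-0.72,0,0,0],[0,0,-0.725,0,0,0]]]'
python3 -m inch '[[[-0.08,-0.06,0,0,0,0],[-0.22,-0.16,0,0,0,0],[-0.39,-0.28,0,0,0,0],[-0.56,-0.41,0,0,0,0],[-0.73,-0.53,0,0,0,0],[-0.88,-0.64,0,0,0,0],[-0.96,-0.7,0,0,0,0],[-0.975,-0.71,0,0,0,0]]]'
python3 -m inch '[[[0,0,0,0,0,0],[0,0,0,0,0,0],[0,0,0,0,0,0]]]'
```

```text
clock: 35.4
eef_pos: [661.6, -116.8, 84.1]
tcp_rot: [-3.141, 0.004, 0.001]
contact_force: [-0.7, 0.2, -0.3]
opening: 1.002
grasp_force: 0.0
clock: 36.07
eef_pos: [664.1, -118.2, 88.2]
tcp_rot: [3.141, -0.002, 0.0]
contact_force: [-0.4, 0.5, 6.5]
opening: 0.288
grasp_force: 58.7
clock: 36.73
eef_pos: [664.0, -118.3, 234.4]
tcp_rot: [3.141, -0.003, 0.0]
contact_force: [0.1, -0.6, -1.3]
opening: 0.288
grasp_force: 59.0
clock: 37.4
eef_pos: [463.9, 25.4, 230.4]
tcp_rot: [-3.141, 0.004, 0.002]
contact_force: [0.5, -0.1, -2.0]
opening: 0.287
grasp_force: 59.1
clock: 37.65
eef_pos: [469.1, 23.4, 231.6]
tcp_rot: [3.141, -0.0, -0.0]
contact_force: [0.1, 0.3, -0.6]
opening: 0.288
grasp_force: 59.1
```

```bash
python3 -m inch '[[[-0.005,-0.011,0,0,0,0],[-0.005,-0.011,0.1,0,0,0],[-0.005,-0.011,0.24,0,0,0],[-0.005,-0.011,0.38,0,0,0],[-0.005,-0.011,0.5,0,0,0],[-0.005,-0.011,0.6,0,0,0],[-0.005,-0.011,0.67,0,0,0],[-0.005,-0.011,0.69,0,0,0]]]'
python3 -m inch '[[[0,0,0.008,0,0,0],[0,0,0.016,0,0,0],[0,0,0.024,0,0,0],[0,0,0.03,0,0,0],[0,0,0.035,0,0,0],[0,0,0.035,0,0,0]]]'
python3 -m inch '[[[0,0,0,0,0,0],[0,0,0,0,0,0],[0,0,0,0,0,0],[0,0,0,0,0,0],[0,0,0,0,0,0],[0,0,0,0,0,0]]]' 1
python3 -m inch '[[[0,0,-0.12,0,0,0],[0,0,-0.3,0,0,0],[0,0,-0.48,0,0,0],[0,0,-0.64,0,0,0],[0,0,-0.725,0,0,0],[0,0,-0.725,0,0,0]]]'
python3 -m inch '[[[0,0.2,0,0,0,0],[0,0.4,0,0,0,0],[0,0.6,0,0,0,0],[0,0.8,0,0,0,0],[0,1,0,0,0,0],[0,1,0,0,0,0]]]'
python3 -m inch '[[[0,0.2,0,0,0,0],[0,0.4,0,0,0,0],[0,0.6,0,0,0,0],[0,0.8,0,0,0,0],[0,1,0,0,0,0],[0,1,0,0,0,0]]]'
python3 -m inch '[[[0,0.2,0,0,0,0],[0,0.4,0,0,0,0],[0,0.6,0,0,0,0],[0,0.7,0,0,0,0],[0,0.7,0,0,0,0],[0,0.7,0,0,0,0]]]'
python3 - <<'E'
from h import *
a=r.grab_frame("top")[:,:,::-1];cv2.imwrite("pics/t3.png",a)
b=r.grab_frame("side")[:,:,::-1];cv2.imwrite("pics/s3.png",b)
E
```

```text
clock: 38.32
eef_pos: [466.2, 25.6, 91.4]
tcp_rot: [3.141, 0.004, -0.001]
contact_force: [-0.1, 0.6, -1.0]
opening: 0.283
grasp_force: 59.1
clock: 38.82
eef_pos: [468.2, 26.2, 88.1]
tcp_rot: [-3.141, -0.002, 0.0]
contact_force: [-2.2, 1.1, 6.9]
opening: 0.29
grasp_force: 60.0
clock: 39.32
eef_pos: [467.2, 26.1, 86.9]
tcp_rot: [-3.142, -0.0, 0.0]
contact_force: [0.3, 0.2, -0.3]
opening: 0.998
grasp_force: 0.0
clock: 39.82
eef_pos: [469.5, 26.2, 235.9]
tcp_rot: [-3.141, -0.007, 0.0]
contact_force: [0.5, 0.2, 0.5]
opening: 1.003
grasp_force: 0.0
clock: 40.32
eef_pos: [466.8, -179.6, 230.9]
tcp_rot: [3.14, 0.0, -0.003]
contact_force: [0.3, 0.6, -0.9]
opening: 0.999
grasp_force: 0.0
clock: 40.82
eef_pos: [466.8, -379.7, 230.5]
tcp_rot: [3.139, 0.0, -0.003]
contact_force: [-0.6, -0.2, 0.6]
opening: 0.999
grasp_force: 0.0
clock: 41.32
eef_pos: [466.6, -514.0, 229.8]
tcp_rot: [-3.14, 0.002, -0.001]
contact_force: [-0.1, 0.5, 0.4]
opening: 1.002
grasp_force: 0.0
```

View pics/t3.png

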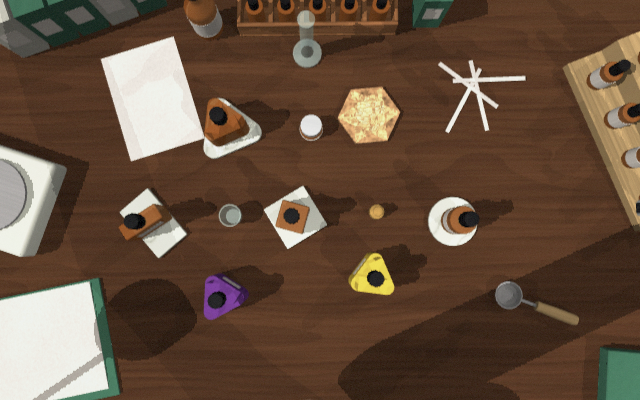

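View pics/s3.png

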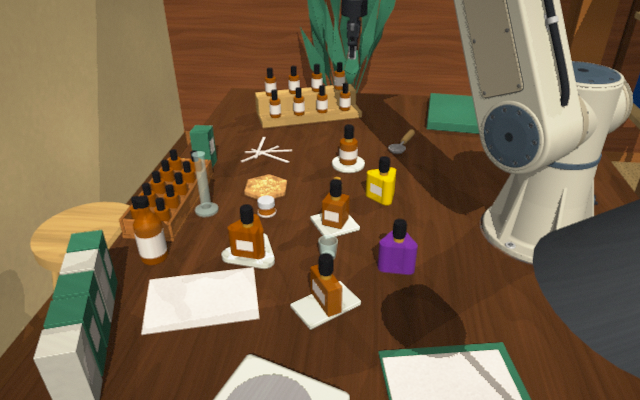

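Both views show all four bottles upright on their own coasters, with top-view caps at (218,116), (134,221), (292,216) and (469,219), and the mat empty. I'll check the offsets before handing in.

```bash
python3 - <<'E'
from h import *
hs=cv2.cvtColor(r.grab_frame("top"),cv2.COLOR_RGB2HSV)
ok=True
for n,p,t in(("square",(292,216),(468,25.7)),("triangle",(218,116),(637.7,153.2)),("round",(469,219),(457.8,-269.7)),("oblong",(134,221),(459.5,293.7))):
    _,l,s,c=cv2.connectedComponentsWithStats(comp(cv2.inRange(hs,(0,0,0),(180,255,45)),p,17))
    k=1+np.argmax(s[1:,4]);q=cv2.minAreaRect(np.argwhere(l==k)[:,::-1].astype(np.float32))[0]
    e=ray("top",q,103)[:2]-t;print(n,e);ok&=np.linalg.norm(e)<8
if ok: print(r.sign_off())
E
```

```text
square [-1.14849151  2.71198825]
triangle [1.87019347 0.21163915]
round [ 0.3911852  -2.18040336]
oblong [-0.03533445  1.50050243]
the job is handed in; nothing more can be done
None
```

All four amber bottles stand upright on the coasters of their own shape, within about 3 mm of centre by camera estimate (15 mm allowed), and the job was handed in at about 41 s of the 115 s limit; the hand-in returned no verdict.

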